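# Find the block that rattles in the returned carton

### The arm

A 7-joint arm with a two-finger parallel gripper is mounted at the origin on the work surface. World frame = base frame: x ahead of the robot, y to its left, z up, the work surface at z = 0. Lengths are in m, angles in rad, forces in N, time in s.
With the tool pointing down it reaches from about 0.4 to 0.875 m from the base axis. Payload 6.5 kg.
Tool frame: the origin (TCP) lies midway between the tips of the shut fingers; the grasp point (between the pads) lies 19 mm behind it (robot.tcp_to_grasp is the distance from the TCP to the grasp point, in m); z points along the fingers, y is the direction in which the jaws open and shut (so a half turn about z gives the same grasp; the last joint's range is limited). The gripper opens to 88 mm and grips with 3 to 60 N. Pads are 18 mm wide; open, the fingers measure 123 mm over their backs; the gripper's body (75 mm by 187 mm) begins 45 mm behind the grasp point.
Start: joints at [-1.328, 0.536, -0.004, 1.538, 0.003, 1.067, -0.071], TCP at [0.198, 0.619, 0.239] pointing down, gripper open.
Joint ranges: [-2.7, 2.7], [-0.37, 2.16], [-1.27, 1.26], [0.24, 2.4], [-1.31, 4.45], [0.19, 1.91], [-2.76, 2.76]. Speed limits (rad/s): [2.39, 2.39, 3.14, 3.14, 3.14, 3.14, 3.14].

### API

Orientations are given as a rotation vector (axis times angle).
In Python, from bench import robot, capture, camera_params, workorder, masks_of, mark_of gives the robot as it stands.
- The arm moves only by the tool drive_tool, never from a script. Its argument "increments" is a list of rows, each a list of 5 numbers: the closure, from 0 (fully open) to 1 (shut), then the shift along the tool's x, y, z in mm, then the turn about the tool's z in degrees. In form: [[hand, dx, dy, dz, turn], ...]. A call has 1 to 12 rows; each row shifts and turns the commanded pose from where the row before left it, along the tool's axes as they then stand; what a row does not reach is not made up. A row lasts 1/8 s, in which the tool goes at most 62.5 mm and 10.7 degrees, less where a joint would pass 70% of its speed; a pose out of reach is approached as far as the arm can. A call with a gripper value outside its range is refused whole. The fingers move at their own pace and stop on an object; "force" is the grip in N (left out, the last holds). Time passes only in rows, so rows that do not move let the fingers close. It gives the time, the measured TCP pose, the force and the opening at its end, in the units of the state.
- robot.get_obs(): the state, without advancing time (a new reading comes with each control period).
- capture(name): name is "side" or "top" or "wrist"; returns (picture, depth): 420x560x3 uint8, blue, green, red; 420x560 float32, m along the optical axis (not along the pixel's ray), 0 where there is no reading.
- camera_params(name): a dict with "camera_matrix" (3x3 intrinsics, pixels), "k1" (the pictures are not rectified: a ray, as slopes to the right and down, at radius r is drawn at 1 + k1 r^2 times it, then the intrinsics apply), "pose" (4x4, takes a point from camera to world coordinates). Camera axes: x right, y up, looking along -z (the intrinsics and any distortion apply to the point x, -y, -z); pixel columns grow to the right and rows downward; lengths in m; the calibration is good to about 2 mm. A picture is of the moment at which its call begins: read the wrist's pose just before it. camera_params takes no time and is no camera call; for the wrist camera it gives the pose at the moment of the call.
- workorder.hand_in(): hands the job in, once; it reports no verdict.
Trained networks look in the newest picture that a camera, given by its name, has taken for a name from the list of things; names that differ only in an ending like _2 or _b are one class to them, and where a whole thing is asked for, a point or a joint stands for the part that bears it (a point fixed in the world has none). Each returns a list of dicts, best first, with "confidence" (0 to 1); they miss things now and then, are a little off and sometimes report something else, mostly with a low value. They report only what shows in the picture. A call takes as long as a camera call.
- masks_of(query, camera): "region" (420x560 bool, what is visible of it) and "bbox" ([left, top, right, bottom] as shares, 0 to 1, of the picture: columns of its width, rows of its height, round what is visible of it).
- mark_of(query, camera): "location" ([column, row] as shares, 0 to 1, of the picture: columns of its width, rows of its height: a listed point, or the origin of a listed thing).
The state is a dict: "clock": time; "joint_pos": joint angles; "dq": joint speeds; "effort": joint torques, N m; "ee_pos": TCP position; "ee_rot": TCP orientation; "ft_force": force on the tool from outside, world axes, zero at the start; "ft_torque": the same for the moment, N m; "grip_width": finger opening in m.
Only numpy, scipy, OpenCV 4.12 (cv2) and the standard library are available. Lean on these libraries where they do the work, as an engineer would, in place of code of your own. Each camera call takes 0.05 s, during which the arm holds its last target.

### The job

The returned carton rattles: one of the five look-alike packing blocks on its floor has come unglued. Feel along the row with light pushes (never more than 40 N on anything) to find the loose one, and bring it out of the carton so that it is left lying on the green mat in front, clear of the carton. Leave the tape roll, the small parcel and the scanner where they are.

Things in the scene. Friction and masses are not known exactly. Their poses are not given: they have to be found in the camera images.
- carton: Shallow brown cardboard carton, fixed to the bench. Origin on the bench under the middle of its inner floor; x points from its open front to its back wall, y along the row of blocks, z up. Back wall and two side walls are 4 mm thick, tops 45 mm above the bench, with folded-down flaps outside (for looks only). The front (-x) has no wall: the floor simply ends at x = -62 mm.
- carton_floor (a point): Middle of the carton's inner floor, 5 mm above the bench; axes as the carton's. The floor is 124 mm deep (x -62 to +62 mm) and 320 mm wide (y -160 to +160 mm). Five blocks stand on it in a row along y; behind the row a trench 43 to 53 mm wide is left free before the back wall, and 11 to 21 mm of floor lie in front of it.
- spot_1 (a point): Nominal centre, half-way up (17 mm over the bench), of place 1 of 5 in the row, at its -y end; a fixed point of the carton. Here lies a pale wooden block, 60 mm along carton x, 50 mm along y, 24 mm high, up to 5 mm off in x, 1.5 mm in y, 0.04 rad in yaw. One of the five blocks, another each time, is loose (50 to 90 g, slides at under 2 N); the rest are glued and do not give.
- spot_2 (a point): The same for place 2 of the row, 60 mm from place 1 along the carton's +y: a block alike in look and size, glued or loose. About 10 mm of gap between neighbours. The point does not follow the block.
- spot_3 (a point): The same for place 3 of the row, 120 mm from place 1 along the carton's +y: a block alike in look and size, glued or loose. About 10 mm of gap between neighbours. The point does not follow the block.
- spot_4 (a point): The same for place 4 of the row, 180 mm from place 1 along the carton's +y: a block alike in look and size, glued or loose. About 10 mm of gap between neighbours. The point does not follow the block.
- spot_5 (a point): The same for place 5 of the row, 240 mm from place 1 along the carton's +y (the +y end): a block alike in look and size, glued or loose. About 10 mm of gap between neighbours. The point does not follow the block.
- mat: Green mat, 100 mm (x) by 330 mm (y) and 3 mm thick, fixed to the bench along the carton's open front, 2 mm from the edge of its floor and 2 mm lower than that floor. Origin under its middle; axes parallel to the carton's, so the carton lies on its +x side.
- tape: Bystander: roll of yellow tape, a ring lying flat, 92 mm across and 48 mm high; origin at the centre of its underside.
- parcel: Bystander: small brown parcel 110 x 75 x 55 mm; origin at the centre of its underside, x along its length.
- scanner: Bystander: hand-held scanner lying on the bench, black handle 100 x 36 x 30 mm centred on the origin (underside), grey head 60 x 50 x 34 mm towards +x, to 105 mm.

How it is judged:
By the outcome, as a careful person would: the job done as asked, in the order asked, and still so for the second after the job is handed in, with the robot touching nothing.
It also fails if it takes over 56 s, if anything falls off the work surface, if the arm or the gripper's body presses on something with over 40 N, if the wrist force passes 120 N, or if a joint passes its speed limit or range.

## Working session

There is one attempt and no reset: what is moved stays moved. The work goes in short steps, Python scripts to look and compute and a tool call to move; the robot and the scene stay as the last step left them, time stands still between calls to the robot, and variables do not carry over. Pictures are saved under pics/ and viewed, and the job is handed in when it is done.

Besides the shell and the picture viewer there is one more tool, called in YAML: its name, and indented under it one key for each argument. drive_tool: Moves the arm, as the interface text tells. Its arguments: {"type":"object","properties":{"increments":{"type":"array","items":{"type":"array","items":{"type":"number"}}},"force":{"type":"number"}},"required":["increments"]}

```bash
mkdir -p pics; ls
cat > h.py <<'E'
import numpy as np, cv2
from bench import robot, capture, camera_params, workorder, masks_of, mark_of
def unproj(name, px, depth=None, z=None, P=None):
    P=P or camera_params(name); K=np.array(P["camera_matrix"]); T=np.array(P["pose"]); k=P["k1"]
    px=np.atleast_2d(px).astype(float)
    d=np.stack([(px[:,0]-K[0,2])/K[0,0],(px[:,1]-K[1,2])/K[1,1]],1)
    u=d.copy()
    for _ in range(20): u=d/(1+k*(u**2).sum(1,keepdims=True))
    ray=np.stack([u[:,0],-u[:,1],-np.ones(len(u))],1)
    R=T[:3,:3]; t=T[:3,3]
    if z is not None:
        w=ray@R.T; s=(z-t[2])/w[:,2]; return t+w*s[:,None]
    return (ray*np.asarray(depth).reshape(-1,1))@R.T+t
E
python3 - <<'E'
from h import *
print(robot.get_obs())
for n in("top","side"):
    im,d=capture(n); cv2.imwrite(f"pics/{n}0.png",im); np.save(f"{n}0.npy",d)
    print(n,camera_params(n))
    for q in ["carton","carton_floor","spot_1","spot_3","mat","tape","parcel","scanner"]:
        if n=="top":
            r=mark_of(q,n); 
            for a in r[:5]: 
                l=np.array(a["location"])*[560,420]; print(q,round(a["confidence"],2),l.round(1),unproj(n,l,z=0.005).round(4))
E
```

```text
pics
{'clock': 0.0, 'joint_pos': array([-1.32817179,  0.53714631, -0.00443591,  1.53884287,  0.00258486,
        1.06730084, -0.07121054]), 'dq': array([-0.00044746, -0.00084563, -0.00095747,  0.00186212, -0.00112507,
        0.00026145,  0.0012932 ]), 'effort': array([ 3.90262667e-04, -5.70993412e+01,  9.90938656e-01, -2.51602077e+01,
       -5.62550349e-02,  1.80946675e-02,  1.56915830e-04]), 'ee_pos': array([0.19739026, 0.61867133, 0.23786376]), 'ee_rot': array([-4.83071826e-01, -3.10407910e+00,  2.64684269e-03]), 'ft_force': array([ 0.13483579,  0.02585032, -1.00141534]), 'ft_torque': array([ 0.01323309, -0.03958523, -0.01330406]), 'grip_width': 0.08797275962863395}
top {'camera_matrix': array([[402.50973554,   0.        , 280.25150642],
       [  0.        , 402.50973554, 209.22519157],
       [  0.        ,   0.        ,   1.        ]]), 'k1': -0.04350027175723321, 'pose': array([[-0.0268604 ,  0.98036571, -0.19534993,  0.26271921],
       [-0.99948867, -0.02972977, -0.01177058, -0.00260187],
       [-0.01734718,  0.19493388,  0.98066297,  1.13260418],
       [ 0.        ,  0. 
[... 642 characters left out ...]
6.3] [[0.5883 0.1167 0.005 ]]
mat 0.83 [284.3 212.2] [[ 4.784e-01 -4.000e-04  5.000e-03]]
tape 0.78 [157.8 198. ] [[0.5313 0.365  0.005 ]]
parcel 0.7 [414.8 170.8] [[ 0.5894 -0.3835  0.005 ]]
scanner 0.85 [148.1 261. ] [[0.35  0.387 0.005]]
side {'camera_matrix': array([[479.53600298,   0.        , 283.1631239 ],
       [  0.        , 479.53600298, 214.79364159],
       [  0.        ,   0.        ,   1.        ]]), 'k1': -0.08466566730307258, 'pose': array([[ 0.97114228,  0.163518  , -0.17362184,  0.23945599],
       [-0.23792878,  0.61383237, -0.75272818, -1.09122143],
       [-0.01650991,  0.77231579,  0.6350242 ,  0.94649521],
       [ 0.        ,  0.        ,  0.        ,  1.        ]])}
```

View pics/top0.png

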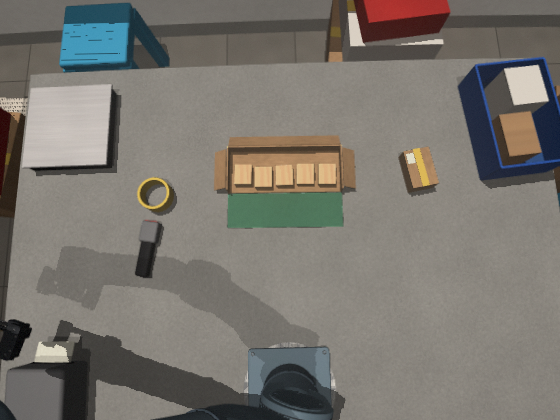

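View pics/side0.png

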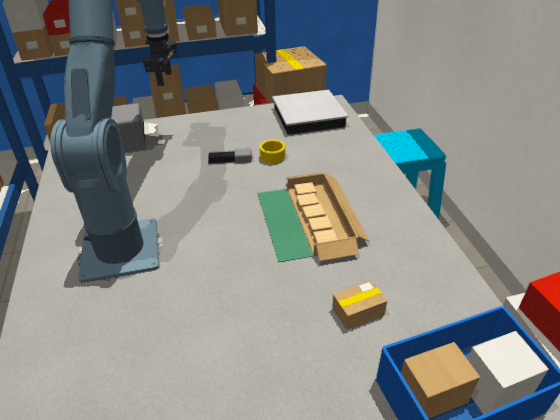

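```bash
cat >> h.py <<'E'
from scipy.spatial.transform import Rotation as Ro
def delta(target, obs=None):
    o=obs or robot.get_obs(); R=Ro.from_rotvec(o["ee_rot"]).as_matrix()
    return ((np.array(target)-o["ee_pos"])@R*1000).round(1)
def toolyaw(o=None):
    o=o or robot.get_obs(); R=Ro.from_rotvec(o["ee_rot"]).as_matrix(); return R
E
python3 - <<'E'
from h import *
im=cv2.imread("pics/top0.png"); hsv=cv2.cvtColor(im,cv2.COLOR_BGR2HSV)
m=cv2.inRange(hsv,(60,80,30),(90,255,255)); 
c=max(cv2.findContours(m,0,cv2.CHAIN_APPROX_NONE)[0],key=cv2.contourArea)[:,0]
w=unproj("top",c,z=0.003)[:,:2].astype(np.float32)*1000
print(cv2.minAreaRect(w), cv2.boxPoints(cv2.minAreaRect(w)))
print(toolyaw().round(3)); print(delta([0.53,0.0,0.26]))
E
```

```text
((486.12518310546875, -0.7429962158203125), (323.98663330078125, 94.4106216430664), 89.3058090209961) [[ 436.9607  -162.15251]
 [ 531.3644  -163.29634]
 [ 535.2897   160.66652]
 [ 440.886    161.81035]]
[[-0.953  0.304 -0.   ]
 [ 0.304  0.953 -0.   ]
 [-0.    -0.    -1.   ]]
[-504.9 -488.9  -21.3]
```

drive_tool:
  increments:
    - [0,-21,-20,0,0]
    - [0,-42,-41,-2,0]
    - [0,-42,-41,-2,0]
    - [0,-42,-41,-2,0]
    - [0,-42,-41,-2,0]
    - [0,-42,-41,-2,0]
    - [0,-42,-41,-2,0]
    - [0,-42,-41,-2,0]
    - [0,-42,-41,-2,0]
    - [0,-42,-41,-2,0]
    - [0,-42,-41,-2,0]
    - [0,-42,-41,-2,0]

```text
clock: 2.0
ee_pos: [0.5154, 0.0221, 0.2612]
ee_rot: [0.483, 3.103, 0.001]
ft_force: [1.1, 1.1, 0.4]
grip_width: 0.0883
```

drive_tool:
  increments:
    - [1,0,0,0,-8.5]
    - [1,0,0,0,-8.5]
    - [1,-5,-22,0,0]
    - [1,0,0,0,0]

```text
clock: 2.5
ee_pos: [0.5195, 0.0002, 0.2609]
ee_rot: [0.024, 3.141, -0.001]
ft_force: [-0.0, 0.7, -0.4]
grip_width: 0.0502
```

Run:
```python
from h import *
o=robot.get_obs(); print(o["ee_pos"],o["ee_rot"],o["ft_force"],o["joint_pos"].round(2))
P=camera_params("wrist"); im,d=capture("wrist"); cv2.imwrite("pics/w0.png",im); np.save("w0.npy",d)
import pickle; pickle.dump(P,open("w0.pkl","wb")); print(P)
print(toolyaw(o).round(3))
```

```text
[5.19475518e-01 2.28635076e-04 2.60918328e-01] [ 2.36657624e-02  3.14104652e+00 -8.50787450e-04] [-0.03994469  0.71720878 -0.43605056] [-0.31  0.29  0.27  1.87 -0.09  0.99  1.55]
{'camera_matrix': array([[332.39499334,   0.        , 281.44434289],
       [  0.        , 332.39499334, 207.6938559 ],
       [  0.        ,   0.        ,   1.        ]]), 'k1': 0.0034840426220795312, 'pose': array([[ 1.47613987e-02, -9.48543958e-01, -3.16301218e-01,
         4.36845446e-01],
       [ 9.99890559e-01,  1.36916551e-02,  5.60429870e-03,
         3.31280129e-03],
       [-9.85236505e-04, -3.16349329e-01,  9.48642257e-01,
         4.05023455e-01],
       [ 0.00000000e+00,  0.00000000e+00,  0.00000000e+00,
         1.00000000e+00]])}
[[-1.     0.015  0.   ]
 [ 0.015  1.    -0.001]
 [-0.    -0.001 -1.   ]]
```

View pics/w0.png

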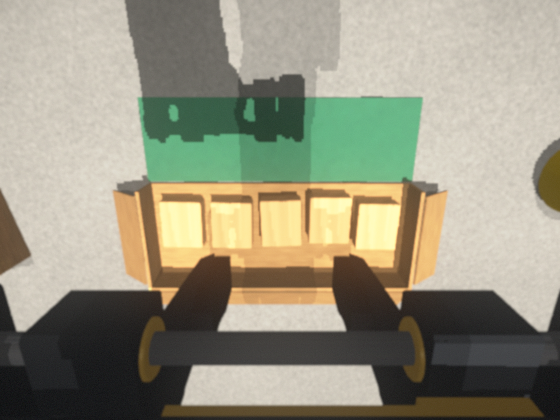

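The wrist view shows all five blocks (cols ~182, 232, 280, 330, 378; rows 195–250), the mat (rows 97–180) and the trench behind (rows 250–268).

Run:
```python
from h import *
import pickle; P=pickle.load(open("w0.pkl","rb")); d=np.load("w0.npy"); im=cv2.imread("pics/w0.png")
v,u=np.mgrid[0:420,0:560]; p=np.stack([u.ravel(),v.ravel()],1)
W=unproj("wrist",p,depth=d.ravel(),P=P).reshape(420,560,3)
m=((W[...,2]>0.0235)&(W[...,2]<0.036)&(d>0)).astype(np.uint8)
m[:185]=0; m[253:]=0; m[:,:155]=0;m[:,404:]=0
n,l,s,c=cv2.connectedComponentsWithStats(m)
for i in range(1,n):
    if s[i,4]>300:
        q=W[l==i]; z=np.median(q[:,2])
        r=cv2.minAreaRect((q[:,:2]*1000).astype(np.float32)); lo,hi=np.percentile(q,[2,98],axis=0)
        print(s[i],z.round(4),[np.round(x,1) for x in r], lo.round(3),hi.round(3))
# mat and floor
hsv=cv2.cvtColor(im,cv2.COLOR_BGR2HSV); g=cv2.inRange(hsv,(60,80,20),(95,255,255))
c=max(cv2.findContours(g,0,cv2.CHAIN_APPROX_NONE)[0],key=cv2.contourArea)[:,0]
w=unproj("wrist",c,z=0.003,P=P)[:,:2].astype(np.float32)*1000
r=cv2.minAreaRect(w);print(r,cv2.boxPoints(r))
# column profiles
for col in (182,232,280,330,378):
    print(col,[(r,W[r,col,0].round(3),W[r,col,2].round(3)) for r in range(244,300,5)])
```

```text
[ 309  196   43   47 1879] 0.027 [array([579.7,  59.3]), array([50.2, 59.2]), np.float64(89.0)] [0.551 0.035 0.025] [0.608 0.083 0.029]
[ 260  199   42   48 1890] 0.027 [array([ 5.831e+02, -1.000e-01]), array([60.1, 50. ]), np.float64(0.6)] [ 0.554 -0.024  0.025] [0.612 0.023 0.029]
[ 159  200   44   48 1880] 0.0271 [array([ 582.8, -121.8]), array([50.3, 59.8]), np.float64(87.3)] [ 0.554 -0.145  0.025] [ 0.611 -0.098  0.029]
[ 210  201   42   47 1872] 0.0271 [array([584.9, -61.2]), array([49.7, 60.5]), np.float64(87.6)] [ 0.556 -0.085  0.025] [ 0.613 -0.037  0.029]
[ 355  203   46   47 1869] 0.027 [array([589.1, 117.8]), array([50.4, 59.9]), np.float64(88.3)] [0.56  0.093 0.025] [0.617 0.141 0.028]
((485.8464660644531, 0.272705078125), (325.4861755371094, 97.65933990478516), 89.16857147216797) [[ 434.66043 -161.74469]
 [ 532.3095  -163.1618 ]
 [ 537.0325   162.2901 ]
 [ 439.38342  163.70721]]
182 [(244, np.float64(0.609), np.float64(0.027)), (249, np.float64(0.627), np.float64(0.003)), (254, np.float64(0.634), np.float64(0.004)), (259, np.float64(0.642), np.float64(0.002)), (264, np.
[... 1816 characters left out ...]
4), np.float64(0.034)), (289, np.float64(0.666), np.float64(0.042)), (294, np.float64(0.675), np.float64(0.04)), (299, np.float64(0.689), np.float64(0.03))]
378 [(244, np.float64(0.612), np.float64(0.027)), (249, np.float64(0.437), np.float64(0.405)), (254, np.float64(0.638), np.float64(0.003)), (259, np.float64(0.646), np.float64(0.002)), (264, np.float64(0.652), np.float64(0.004)), (269, np.float64(0.661), np.float64(0.003)), (274, np.float64(0.664), np.float64(0.01)), (279, np.float64(0.509), np.float64(0.284)), (284, np.float64(0.509), np.float64(0.288)), (289, np.float64(0.509), np.float64(0.291)), (294, np.float64(0.509), np.float64(0.295)), (299, np.float64(0.509), np.float64(0.297))]
```

drive_tool:
  increments:
    - [1,-30,-30,0,0]
    - [1,-30,-30,0,0]
    - [1,-30,-30,0,0]
    - [1,-30,-30,0,0]
    - [1,0,0,45,0]
    - [1,0,0,45,0]
    - [1,0,0,45,0]
    - [1,0,0,45,0]
    - [1,0,0,0,0]

```text
clock: 3.68
ee_pos: [0.6351, -0.1177, 0.0775]
ee_rot: [-0.017, -3.134, -0.003]
ft_force: [-0.1, -0.5, -0.3]
grip_width: 0.0006
```

Run:
```python
from h import *
o=robot.get_obs(); print(o["ee_pos"],o["ft_force"],o["grip_width"],toolyaw(o).round(3).tolist())
P=camera_params("wrist"); im,d=capture("wrist"); cv2.imwrite("pics/w1.png",im)
```

```text
[ 0.63514748 -0.11768693  0.07745238] [-0.05298872 -0.53095585 -0.25078564] 0.000609091054112839 [[-1.0, 0.011, -0.007], [0.011, 1.0, 0.002], [0.007, 0.002, -1.0]]
```

View pics/w1.png

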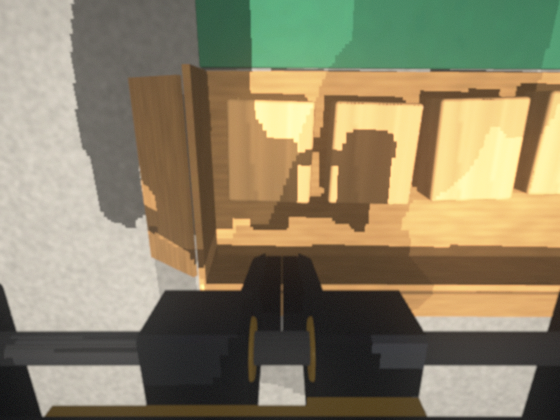

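Shut fingers (col 282, row 255) hang above the trench behind block 1 (cols 228–312). Going down.

drive_tool:
  increments:
    - [1,-1,-3,20,0]
    - [1,0,0,20,0]
    - [1,0,0,20,0]
    - [1,0,0,2,0]
    - [1,0,0,0,0]

```text
clock: 4.35
ee_pos: [0.6389, -0.1228, 0.0186]
ee_rot: [-0.019, -3.141, 0.0]
ft_force: [0.4, -0.1, 0.4]
grip_width: 0.0007
```

drive_tool:
  increments:
    - [1,4,0,0,0]
    - [1,4,0,0,0]
    - [1,1,0,0,0]
    - [1,0,0,0,0]

```text
clock: 4.85
ee_pos: [0.6298, -0.1226, 0.0189]
ee_rot: [0.019, 3.141, 0.0]
ft_force: [-0.3, -0.3, 1.0]
grip_width: 0.0003
```

drive_tool:
  increments:
    - [1,2,0,4,0]
    - [1,2,0,0,0]
    - [1,2,0,0,0]
    - [1,0,0,0,0]

```text
clock: 5.35
ee_pos: [0.6237, -0.1226, 0.0147]
ee_rot: [-0.019, -3.141, 0.0]
ft_force: [-0.7, -1.4, 1.0]
grip_width: 0.0001
```

drive_tool:
  increments:
    - [1,1,0,0,0]
    - [1,0,0,0,0]

```text
clock: 5.6
ee_pos: [0.6229, -0.1225, 0.0148]
ee_rot: [0.019, 3.141, 0.0]
ft_force: [-0.2, 0.9, -0.1]
grip_width: 0.0007
```

drive_tool:
  increments:
    - [1,1,0,0,0]
    - [1,0,0,0,0]

```text
clock: 5.85
ee_pos: [0.6218, -0.1225, 0.0148]
ee_rot: [0.019, 3.141, 0.0]
ft_force: [0.8, 0.3, 0.1]
grip_width: 0.0004
```

drive_tool:
  increments:
    - [1,1,0,0,0]
    - [1,0,0,0,0]

```text
clock: 6.1
ee_pos: [0.6207, -0.1226, 0.0147]
ee_rot: [-0.019, -3.141, 0.0]
ft_force: [-0.4, -0.1, 0.4]
grip_width: 0.0001
```

drive_tool:
  increments:
    - [1,0.7,0,0,0]
    - [1,0,0,0,0]

```text
clock: 6.35
ee_pos: [0.6201, -0.1225, 0.0147]
ee_rot: [-0.019, -3.142, 0.0]
ft_force: [1.1, 1.2, 0.6]
grip_width: 0.0003
```

drive_tool:
  increments:
    - [1,0.7,0,0,0]
    - [1,0,0,0,0]

```text
clock: 6.6
ee_pos: [0.6194, -0.1225, 0.0147]
ee_rot: [-0.019, -3.141, -0.0]
ft_force: [-0.6, -0.0, -0.2]
grip_width: 0.0008
```

drive_tool:
  increments:
    - [1,0.7,0,0,0]
    - [1,0,0,0,0]

```text
clock: 6.85
ee_pos: [0.6186, -0.1225, 0.0147]
ee_rot: [-0.019, -3.141, -0.0]
ft_force: [1.1, -0.4, -0.5]
grip_width: 0.0002
```

```bash
cat >> h.py <<'E'
def blocks(tag):
    o=robot.get_obs(); P=camera_params("wrist"); im,d=capture("wrist"); cv2.imwrite(f"pics/{tag}.png",im)
    v,u=np.mgrid[0:420,0:560]; p=np.stack([u.ravel(),v.ravel()],1)
    W=unproj("wrist",p,depth=d.ravel(),P=P).reshape(420,560,3)
    m=((W[...,2]>0.0235)&(W[...,2]<0.036)&(d>0)&(W[...,0]<0.64)&(abs(W[...,1])<.152)).astype(np.uint8)
    n,l,s,c=cv2.connectedComponentsWithStats(m)
    print(o["clock"],o["ee_pos"].round(4),o["ft_force"].round(1))
    for i in range(1,n):
        if s[i,4]>500:
            q=W[l==i]; r=cv2.minAreaRect((q[:,:2]*1000).astype(np.float32))
            print(s[i],[np.round(x,1) for x in r],np.percentile(q[:,:2],[1,99],axis=0).round(4).tolist())
    return im,d,W
E
python3 -c "
from h import *
blocks('w2')"
```

```text
6.85 [ 0.6186 -0.1225  0.0147] [ 1.1 -0.4 -0.5]
[  212   128   127   184 17390] [array([ 587.5, -122.9]), array([50.2, 80.1]), np.float64(89.4)] [[0.5479, -0.147], [0.6097, -0.0987]]
[ 491  140   69  136 7500] [array([583.7, -11.9]), array([60.5, 29.1]), np.float64(1.9)] [[0.5543, -0.0259], [0.6123, 0.0005]]
[  355   144   139   136 15792] [array([585. , -61.2]), array([50.5, 60. ]), np.float64(87.6)] [[0.5554, -0.086], [0.6136, -0.0372]]
```

View pics/w2.png

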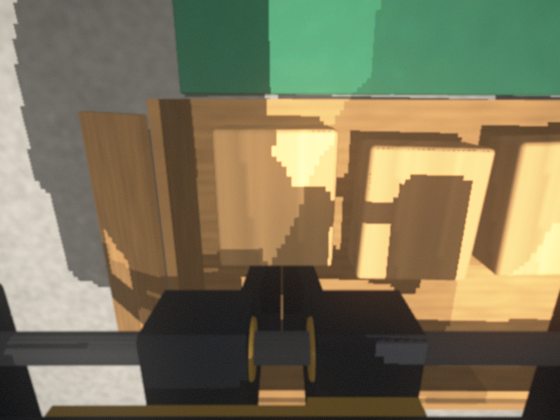

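Block 1's front edge moved from x≈0.553 to ≈0.548 and squared up against the fingers, with only ~1 N: it looks loose. I'll push further, checking the force.

drive_tool:
  increments:
    - [1,2,0,0,0]
    - [1,2,0,0,0]
    - [1,2,0,0,0]
    - [1,2,0,0,0]

```text
clock: 7.4
ee_pos: [0.6106, -0.1224, 0.0148]
ee_rot: [0.019, 3.141, -0.0]
ft_force: [0.9, -0.2, 0.0]
grip_width: 0.0004
```

```bash
python3 -c "
from h import *
blocks('w3')"
```

```text
7.4 [ 0.6106 -0.1224  0.0148] [ 0.9 -0.2  0. ]
[  212   128   127   184 17385] [array([ 579.5, -122.8]), array([50.3, 80. ]), np.float64(89.5)] [[0.5399, -0.1469], [0.6016, -0.0986]]
[ 488  160   72  131 7767] [array([583.4, -10.8]), array([60.4, 32. ]), np.float64(1.9)] [[0.5541, -0.0258], [0.6122, 0.0024]]
[  354   164   136   132 14835] [array([585.3, -61.2]), array([50.6, 60.6]), np.float64(87.6)] [[0.5553, -0.0861], [0.6134, -0.0372]]
```

drive_tool:
  increments:
    - [1,4,0,0,0]
    - [1,5,0,0,0]
    - [1,5,0,0,0]
    - [1,5,0,0,0]
    - [1,5,0,0,0]
    - [1,5,0,0,0]
    - [1,5,0,0,0]
    - [1,5,0,0,0]
    - [1,4,0,0,0]

```text
clock: 8.57
ee_pos: [0.5672, -0.1219, 0.0147]
ee_rot: [-0.019, -3.141, -0.0]
ft_force: [0.2, 0.4, 1.0]
grip_width: 0.0005
```

```bash
python3 -c "
from h import *
blocks('w4')"
```

```text
8.575 [ 0.5672 -0.1219  0.0147] [0.2 0.4 1. ]
[  213   127   125   185 17322] [array([ 536.1, -122.4]), array([50. , 80.6]), np.float64(89.4)] [[0.4964, -0.1464], [0.5583, -0.0981]]
[ 476  254   84   78 5395] [array([572.7, -10. ]), array([39.9, 32.7]), np.float64(1.2)] [[0.5534, -0.0258], [0.5911, 0.0053]]
[ 356  258  115   73 5327] [array([572.7, -60.6]), array([50.4, 36.3]), np.float64(88.0)] [[0.5546, -0.0849], [0.59, -0.0367]]
```

View pics/w4.png

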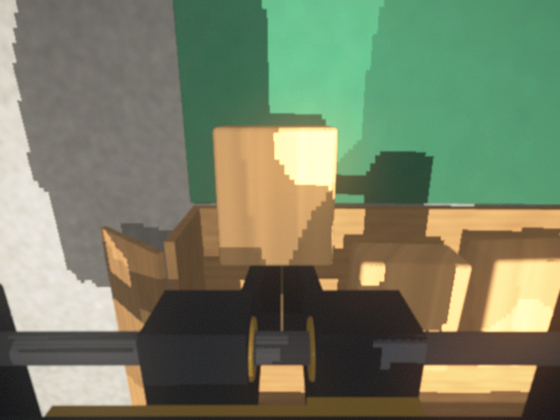

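The block (cols 215–335, rows 128–265) is half over the mat and straight. Going on.

drive_tool:
  increments:
    - [1,4,0,0,0]
    - [1,5,0,0,0]
    - [1,5,0,0,0]
    - [1,5,0,0,0]
    - [1,5,0,0,0]
    - [1,5,0,0,0]
    - [1,5,0,0,0]
    - [1,5,0,0,0]
    - [1,2,0,0,0]
    - [1,1,0,0,0]
    - [1,0,0,0,0]

```text
clock: 10.0
ee_pos: [0.5257, -0.1214, 0.0147]
ee_rot: [-0.019, -3.141, -0.0]
ft_force: [-0.1, -0.5, 0.2]
grip_width: 0.0002
```

```bash
python3 -c "
from h import *
blocks('w5')"
```

```text
10.0 [ 0.5257 -0.1214  0.0147] [-0.1 -0.5  0.2]
[  213   128   125   184 16706] [array([ 494.5, -121.9]), array([49.7, 79.6]), np.float64(89.3)] [[0.4553, -0.1458], [0.5169, -0.0977]]
[ 419  365   32   52 1194] [array([586.7, -43.1]), array([14.6, 35.3]), np.float64(88.4)] [[0.5698, -0.0498], [0.6031, -0.0366]]
[ 459  365   78   52 3349] [array([588.4,  -9.8]), array([37.3, 32.4]), np.float64(1.0)] [[0.5707, -0.0256], [0.604, 0.0055]]
```

View pics/w5.png

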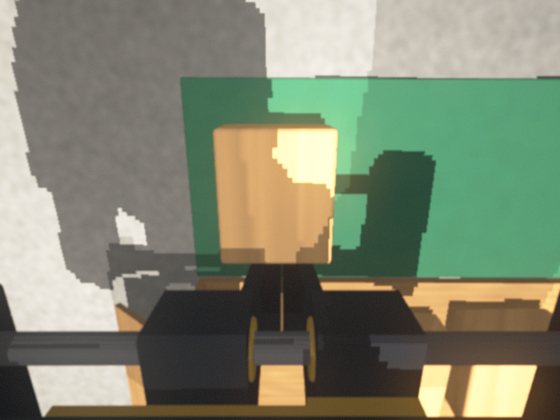

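The block lies fully on the mat (rows 125–263; carton floor edge at row ~278). Backing off and lifting to verify.

drive_tool:
  increments:
    - [1,-5,0,0,0]
    - [1,-5,0,0,0]
    - [1,0,0,-20,0]
    - [1,0,0,-40,0]
    - [1,0,0,-50,0]
    - [1,0,0,-50,0]
    - [1,0,0,-50,0]
    - [1,0,10,0,0]
    - [1,0,0,0,0]

```text
clock: 11.18
ee_pos: [0.5355, -0.1103, 0.2249]
ee_rot: [0.017, 3.141, 0.001]
ft_force: [-0.2, -0.6, 0.4]
grip_width: 0.0006
```

```bash
python3 -c "
from h import *
im,d,W=blocks('w6')
P=camera_params('wrist')
hsv=cv2.cvtColor(im,cv2.COLOR_BGR2HSV); g=cv2.inRange(hsv,(60,80,20),(95,255,255))
c=max(cv2.findContours(g,0,cv2.CHAIN_APPROX_NONE)[0],key=cv2.contourArea)[:,0]
w=unproj('wrist',c,z=0.003,P=P)[:,:2]; print(w.min(0),w.max(0))
im,d=capture('top'); cv2.imwrite('pics/top1.png',im)
for q in ['tape','parcel','scanner']:
    a=mark_of(q,'top')[0]; print(q,np.array(a['location'])*[560,420])
"
```

```text
11.175 [ 0.5355 -0.1103  0.2249] [-0.2 -0.6  0.4]
[ 243   99   50   61 2868] [array([ 484.4, -121.8]), array([49.8, 59.6]), np.float64(89.4)] [[0.4555, -0.146], [0.514, -0.0973]]
[ 408  191   54   52 2378] [array([580.1,  58.8]), array([50.5, 59.9]), np.float64(88.8)] [[0.5506, 0.0341], [0.6092, 0.0831]]
[ 356  194   49   52 2327] [array([ 5.831e+02, -3.000e-01]), array([60.1, 50.2]), np.float64(0.6)] [[0.5536, -0.0251], [0.6122, 0.0235]]
[ 301  196   49   52 2305] [array([584.5, -61. ]), array([50.2, 60. ]), np.float64(87.7)] [[0.555, -0.0861], [0.6138, -0.0367]]
[ 458  198   57   52 2342] [array([589.1, 117.1]), array([50.8, 59.9]), np.float64(88.8)] [[0.5597, 0.0921], [0.6185, 0.1412]]
[ 0.43591081 -0.16424532] [0.5368701  0.16178668]
tape [156.296 198.114]
parcel [417.872 173.586]
scanner [150.416 262.584]
```

View pics/w6.png

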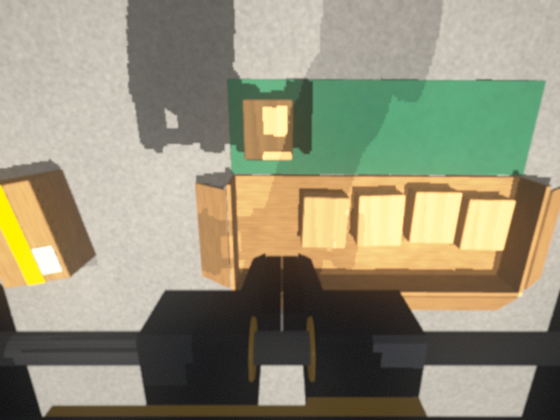

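View pics/top1.png

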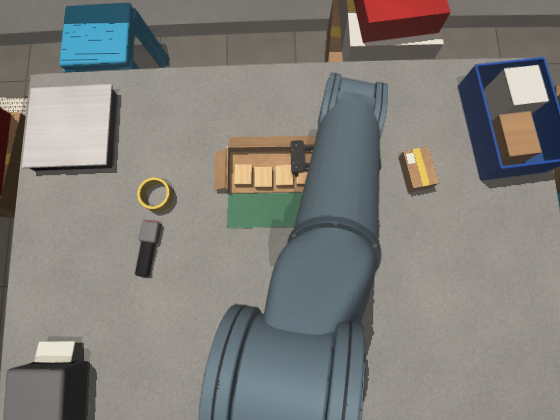

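The wrist view shows the block lying flat on the mat (cols 243–293, rows 99–160). The other four are in place (rows 191–250), and the bystanders look unmoved in the top view.

```bash
python3 -c "
from h import *
print(workorder.hand_in())"
```

```text
the job is handed in; nothing more can be done
None
```

The loose block was the one in place 1, at the -y end of the row. It now lies flat on the green mat, and the job was handed in at about 11.3 s of the 56 s allowed.

- **Finding it:** I lowered the shut fingers into the trench behind block 1 and pushed towards the open front. It slid with the fingers at about 1 N (the highest reading was 1.1 N, near sensor noise). I stopped there and did not feel the other four.
- **Bringing it out:** I pushed it straight out onto the mat, then backed off and lifted the arm clear.
- **Block position:** The last wrist picture put the block at x 0.455–0.514, y -0.147 to -0.097. The mat spans x 0.436–0.536, so the block's rear edge is about 20 mm from the carton floor.
- **The other four blocks:** They were within about 1 mm of where they started.
- **Bystanders:** The tape roll, parcel and scanner look unmoved in the top picture. Their detected marks shifted by 1.5–4 pixels, which I put down to detector scatter, because nothing came near them.

No check failed.

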